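# Shut the lamp bay and lock its quarter-turn cam

### The job

Press the open lid of the microscope's lamp power unit fully down onto the deck, then set a fingertip in the slot of the cam dial beside it and turn the dial a quarter turn clockwise, all the way to its stop, so that the tongue locks the lid. Use the fingertips only: nothing is to be picked up, the lid is not to be raised, and the things standing on and around the unit stay where they are.

Things in the scene. Friction and masses are not known exactly. Their poses are not given: they have to be found in the camera images.
- unit: white lamp power unit of the microscope, fixed to the bench: 190 mm (its x) x 280 mm (its y), flat top deck 80 mm above the bench. Origin at the centre of its underside; its x points away from the robot (within about 25 degrees), its y to the left. The lamp bay with its hinged lid fills the +y half, the cam dial stands on the -y half with its axis at (0, -75 mm).
- lid (a joint): hinge angle of the aluminium lid of the lamp bay (rad): 0 is shut flat on the deck, positive is swung up. Starts standing open at 0.45 to 0.85; the stiff hinge holds it wherever it is left (about 2 to 4 N pressed down in mid-lid moves it). The plate measures 160 mm along the unit's x, 140 mm from hinge to free edge, 8 mm thick; shut, its top is 88 mm above the bench. A small pull tab, 14 mm high, stands at its free edge 55 mm towards the unit's +x.
- lid_hinge (a point): point on the hinge line, middle of the lid's width, at deck height (80 mm); at (0, 130 mm) in the unit's frame. The hinge line runs along the unit's x; its orientation turns with the lid.
- lid_edge (a point): middle of the lid's free edge, on its upper face, 140 mm from the hinge; when shut it lies at (0, -10 mm, 88 mm) in the unit's frame
- dial (a joint): angle of the quarter-turn cam dial (rad): grows as it turns clockwise seen from above. 0 = unlocked, slot and cam tongue point to the unit's -x (towards the robot); pi/2 = locked, at a hard stop, slot and tongue point to the unit's +y with the tongue over the shut lid's edge. Starts at 0 to 0.3. It turns with light friction (about 0.1 N m, some 3 N at the slot) and stays where it is left. If the lid is still up, the tongue gets in its way.
- dial_axis (a point): point on the dial's vertical axis at the top of its raised head, 115.5 mm above the bench. The head is a grey disc 108 mm across on a steel base plate; a flat steel cam tongue 22 mm wide sticks out from under it to 87 mm from the axis, its underside 3.5 mm above the shut lid.
- slot (a point): centre of the floor of the finger slot, 32 mm out from the axis, 97.5 mm above the bench. The slot is 40 mm wide, 18 mm deep, begins 8 mm from the axis and runs out radially, open through the rim at 54 mm, in the direction of the tongue. Its -x axis points radially outward along the slot (it turns with the dial), z up. Tips up to about 30 mm across fit in with play.
- canister: small grey objective-lens canister, 24 mm across, 30 mm tall, standing loose on the unit's deck at the deck corner near the dial; origin at the centre of its underside. Leave it alone.
- oil_bottle: small amber oil bottle with black cap, 36 mm across, 75 mm tall, standing on the bench on the dial side of the unit; origin at the centre of its underside. Leave it alone.
- pen: grey marker pen with black cap, 135 mm long along its x, 15 mm thick, lying on the bench on the lid-hinge side of the unit; origin under its middle. Leave it alone.
- dish: flat clear lidded dish, 90 mm across, 16 mm tall, on the bench just in front of the unit (robot side); origin at the centre of its underside. Leave it alone.
- slide_box: grey slide box with white lid, 102 x 82 x 35 mm, on the bench well to one side; origin at the centre of its underside. Leave it alone.
- rack: orange tube rack, 110 x 70 mm, 68 mm tall with its capped tubes, on the bench well to one side; origin at the centre of its underside. Leave it alone.

How it is judged:
By the outcome, as a careful person would: the job done as asked, in the order asked, and still so for the second after the job is handed in, with the robot touching nothing.
It also fails if it takes over 46 s, if anything falls off the work surface, if the arm or the gripper's body presses on something with over 40 N, if the wrist force passes 120 N, or if a joint passes its speed limit or range.

### The arm

A 7-joint arm with a two-finger parallel gripper is mounted at the origin on the work surface. World frame = base frame: x ahead of the robot, y to its left, z up, the work surface at z = 0. Lengths are in m, angles in rad, forces in N, time in s.
With the tool pointing down it reaches from about 0.4 to 0.875 m from the base axis. Payload 19.3 kg.
Tool frame: the origin (TCP) lies at the very end of the fingers, on their centre line; the grasp point (between the pads) lies 19 mm behind it; z points along the fingers, y is the line along which they close (so a half turn about z gives the same grasp; the last joint's range is limited). The gripper opens to 85 mm and grips with 20 to 120 N. Pads are 22 mm wide; open, the fingers measure 114 mm over their backs; the gripper's body (76 mm by 85 mm) begins 54 mm behind the grasp point. The pads swing forward as they close: fully open they stand 13 mm farther back than shut.
Start: joints at [-1.289, 0.521, -0.036, 1.599, 0.021, 1.021, -0.113], TCP at [0.215, 0.587, 0.231] pointing down, gripper open.
Joint ranges: [-2.91, 2.91], [-0.3, 2.13], [-1.5, 1.42], [0.17, 2.43], [-1.26, 4.41], [0.16, 1.93], [-2.52, 2.52]. Speed limits (rad/s): [1.89, 1.89, 2.39, 2.39, 3.01, 3.01, 3.01].

### API

Orientations are given as [roll, pitch, yaw] about the fixed x, y, z axes, in that order (R = Rz(yaw) Ry(pitch) Rx(roll)).
In Python, from workcell import bot gives the robot as it stands.
- The arm moves only by the tool carry_out, never from a script. Its argument "rows" is a list that holds one entry, the list of rows, each a list of 4 numbers: the shift along the tool's x, y, z in m, then the turn about the tool's z in degrees. In form: [[[x, y, z, twist], ...]]. A call has 1 to 12 rows; each row is the pose to reach, as a shift and turn from the pose commanded when the call began, along the tool's axes at that moment; what a row does not reach only later rows make up. A row lasts 1/12 s, in which the tool goes at most 41.7 mm and 7.16 degrees, less where a joint would pass 70% of its speed; a pose out of reach is approached as far as the arm can. A call with a gripper value outside its range is refused whole. "grip" is the finger opening in m, from 0 to 0.0854, set as the call begins (left out, the last holds). The fingers move at their own pace and stop on an object; "grip_force" is the grip in N (left out, the last holds). Time passes only in rows, so rows that repeat a pose let the fingers close. It gives the time, the measured TCP pose, the force, the opening and the grip force at its end, in the units of the state.
- bot.observe(): the state, without advancing time (a new reading comes with each control period).
- bot.grab_frame(name): name is "scene" or "top" or "wrist"; returns a dict with "pixels" (384x512x3 uint8, red, green, blue), "K" (3x3 intrinsics, pixels), "pose" (4x4, takes a point from camera to world coordinates). Camera axes: x right, y down, z forward; pixel columns grow to the right and rows downward; lengths in m; the calibration is good to about 2 mm. A picture is of the moment at which its call begins. There is no depth.
- bot.job_done(): hands the job in; it is judged then, once.
Trained networks look in a picture, given as the dict that the camera call returned (one of the last four; its "shot" number tells which), for a name from the list of things; names that differ only in an ending like _2 or _b are one class to them, and where a whole thing is asked for, a point or a joint stands for the part that bears it (a point fixed in the world has none). Each returns a list of dicts, best first, with "conf" (0 to 1); they miss things now and then, are a little off and sometimes report something else, mostly with a low value. They report only what shows in the picture. A call takes as long as a camera call.
- bot.look_for(picture, label): "position" ([column, row] in pixels, amid what is visible of it).
- bot.regions_of(picture, label): "region" (384x512 bool, what is visible of it) and "position" ([column, row] in pixels, amid what is visible of it).
- bot.spot_point(picture, label): "position" ([column, row] in pixels: a listed point, or the origin of a listed thing).
The state is a dict: "clock": time; "qpos": joint angles; "qd": joint speeds; "joint_efforts": joint torques, N m; "position": TCP position; "tool_rot": TCP orientation; "force": force on the tool from outside, world axes, zero at the start; "moment": the same for the moment, N m; "grip_width": finger opening in m; "finger_force": force on a finger pad.
Only numpy, scipy, OpenCV 4.12 (cv2) and the standard library are available. Lean on these libraries where they do the work, as an engineer would, in place of code of your own. Each camera call takes 0.05 s, during which the arm holds its last target. There are 200 camera calls.

## Working session

There is one attempt and no reset: what is moved stays moved. The work goes in short steps, Python scripts to look and compute and a tool call to move; the robot and the scene stay as the last step left them, time stands still between calls to the robot, and variables do not carry over. Pictures are saved under pics/ and viewed, at most 10 in all, crops included, and the job is handed in when it is done.

Besides the shell and the picture viewer there is one more tool, called after ">>>" as a command line: name --argument value ..., lists and objects as JSON in quotes. carry_out: Moves the arm, as the interface text tells. Its arguments: {"type":"object","properties":{"rows":{"type":"array","items":{"type":"array","items":{"type":"array","items":{"type":"number"}}}},"grip":{"type":"number"},"grip_force":{"type":"number"}},"required":["rows"]}

```bash
mkdir -p pics
cat > h.py <<'E'
import numpy as np, cv2
from workcell import bot
def ray(f,p):
    d=np.linalg.inv(f["K"])@np.array([p[0],p[1],1.]); T=f["pose"]; return T[:3,3],T[:3,:3]@d
def atz(f,p,z):
    o,d=ray(f,p); return (o+d*(z-o[2])/d[2]).round(4)
def proj(f,P):
    T=np.linalg.inv(f["pose"]); c=T[:3,:3]@np.array(P)+T[:3,3]; u=f["K"]@c; return u[:2]/u[2]
E
python3 - <<'E'
from h import *
ims=[]
for n in ["top","scene"]:
    f=bot.grab_frame(n); ims.append(cv2.cvtColor(f["pixels"],cv2.COLOR_RGB2BGR))
    print(n,f["pose"][:3,3].round(3))
    for l,z in [("unit",0),("lid_hinge",.08),("lid_edge",.15),("dial_axis",.1155),("slot",.0975),("canister",.08),("oil_bottle",0),("dish",0),("pen",0),("slide_box",0),("rack",0)]:
        r=bot.spot_point(f,l)
        if r: print(l,np.round(r[0]["position"],1),round(r[0]["conf"],2),atz(f,r[0]["position"],z))
        else: print(l,None)
cv2.imwrite("pics/a.png",cv2.resize(np.vstack(ims),None,fx=.78,fy=.78)); 
s=bot.observe(); print(s["clock"],s["position"],s["tool_rot"],s["qpos"])
E
```

```text
top [0.418 0.004 1.55 ]
unit [256.8 192.3] 0.7 [0.5518 0.0054 0.    ]
lid_hinge [223.6 201.7] 0.75 [0.515  0.1207 0.08  ]
lid_edge [247.2 191. ] 0.78 [0.5439 0.0368 0.15  ]
dial_axis [257.8 190.2] 0.28 [0.5489 0.0018 0.1155]
slot [280.7 190. ] 0.59 [ 0.5494 -0.0765  0.0975]
canister [286.6 161.1] 0.49 [ 0.6516 -0.1009  0.08  ]
oil_bottle [308.2 161.5] 0.62 [ 0.661  -0.1858  0.    ]
dish [274.8 228.8] 0.81 [ 0.4179 -0.0566  0.    ]
pen [212.3 207.7] 0.58 [0.4993 0.1684 0.    ]
slide_box [381.4 195. ] 0.8 [ 0.5315 -0.4481  0.    ]
rack [126.6 205.8] 0.6 [0.5134 0.48   0.    ]
scene [ 0.908 -0.709  0.869]
unit [263.7 218.5] 0.8 [ 0.5596 -0.0047  0.    ]
lid_hinge [268.8 167.3] 0.85 [0.5137 0.1195 0.08  ]
lid_edge [263.8 156.1] 0.6 [0.5153 0.0824 0.15  ]
dial_axis [256.7 204.8] 0.67 [ 0.5687 -0.0642  0.1155]
slot [243.4 212.7] 0.65 [ 0.543  -0.0895  0.0975]
canister [279.4 233.6] 0.63 [ 0.6498 -0.0973  0.08  ]
oil_bottle [265.3 277.8] 0.63 [ 0.6534 -0.1826  0.    ]
dish [207.9 211.7] 0.67 [ 0.4026 -0.0547  0.    ]
pen None
slide_box [167.2 344.8] 0.78 [ 0.5381 -0.4388  0.    ]
rack [311.6 127.2] 0.93 [ 0.5143  0.4745 -0.    ]
1.2 [0.21538267 0.58668742 0.23128135] [-3.14154730e+00 -5.79773287e-06  2.78973515e+00] [-1.2891894   0.52139187 -0.03630387  1.5995403   0.02119149  1.02108969
 -0.1128073 ]
```

View pics/a.png

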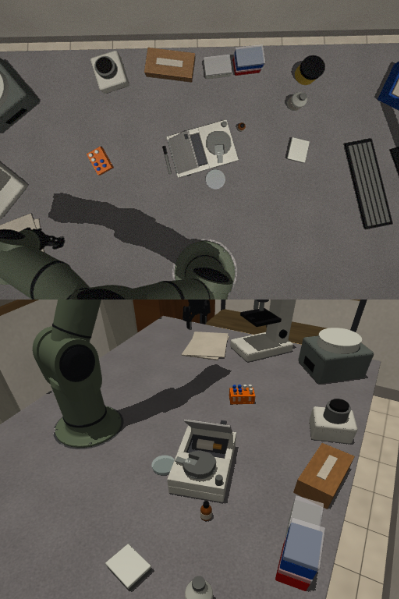

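Run:
```python
from h import *
f=bot.grab_frame("top"); g=bot.grab_frame("scene")
a=cv2.cvtColor(f["pixels"],cv2.COLOR_RGB2BGR)[140:250,200:320]; b=cv2.cvtColor(g["pixels"],cv2.COLOR_RGB2BGR)[140:260,200:320]
cv2.imwrite("pics/b.png",np.hstack([cv2.resize(a,(400,367),interpolation=3),cv2.resize(b,(400,400),interpolation=3)[:367]]))
# fit unit pose + lid to network points of both views
from scipy.optimize import least_squares
M=lambda q,lid:{"unit":(0,0,0),"lid_hinge":(0,.13,.08),"lid_edge":(0,.13-.14*np.cos(lid)+.008*np.sin(lid),.08+.14*np.sin(lid)+.008*np.cos(lid)),"dial_axis":(0,-.075,.1155),"slot":(-.032*np.cos(q),-.075+.032*np.sin(q),.0975)}
obs=[]
for F in (f,g):
    for l in M(0,0):
        r=bot.spot_point(F,l)
        if r: obs.append((F,l,r[0]["position"]))
def W(p,P):
    c,s=np.cos(p[2]),np.sin(p[2]); return [p[0]+c*P[0]-s*P[1],p[1]+s*P[0]+c*P[1],P[2]]
def R(p):
    m=M(p[3],p[4]); return np.concatenate([proj(F,W(p,m[l]))-o for F,l,o in obs])
s=least_squares(R,[.555,0,.32,.15,.6],loss="soft_l1")
print(s.x.round(4)); print([(l,e.round(1)) for (F,l,o),e in zip(obs,R(s.x).reshape(-1,2))])
```

```text
[5.510e-01 4.000e-04 2.946e-01 3.926e-01 8.207e-01]
[('unit', array([-0.7, -1.2])), ('lid_hinge', array([ 1.2, -0.5])), ('lid_edge', array([-1.1,  0.4])), ('dial_axis', array([0.3, 1.3])), ('slot', array([0.2, 0. ])), ('unit', array([0.1, 2. ])), ('lid_hinge', array([-2.4, -2.3])), ('lid_edge', array([1.7, 0.8])), ('dial_axis', array([1. , 0.5])), ('slot', array([-1.7, -6.3]))]
```

View pics/b.png

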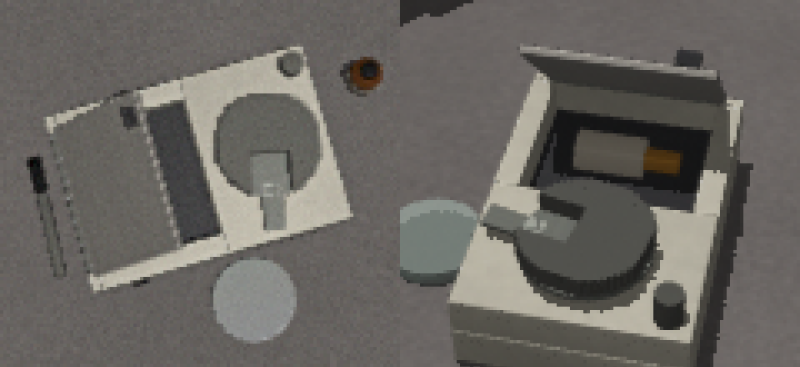

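Run:
```python
from h import *
f=bot.grab_frame("top")
C=[atz(f,(200+u/3.333-.3,140+v/3.333-.3),.08) for u,v in [(302,47),(352,215),(93,290),(46,120)]]
print(C,np.mean(C,0)); C=np.array(C)
ex=C[0]+C[3]-C[1]-C[2]; ey=C[2]+C[3]-C[0]-C[1]
print(np.linalg.norm(ex)/2,np.linalg.norm(ey)/2,np.arctan2(ex[1],ex[0]),np.arctan2(-ey[0],ey[1]))
print("dial",atz(f,(200+267/3.333-.3,140+147/3.333-.3),.1155),"tongue end",atz(f,(200+273/3.333-.3,140+229/3.333-.3),.095))
```

```text
[array([ 0.677 , -0.1146,  0.08  ]), array([ 0.4999, -0.1609,  0.08  ]), array([0.4287, 0.1082, 0.08  ]), array([0.6062, 0.1544, 0.08  ])] [ 0.55295  -0.003225  0.08    ]
0.1832330551510834 0.2782604939620427 0.25517091061898217 0.25800965492149225
dial [ 0.5689 -0.0731  0.1155] tongue end [ 0.4866 -0.078   0.095 ]
```

>>> carry_out --rows '[[[-0.02,-0.016,0,-3],[-0.05,-0.04,0,-6],[-0.08,-0.064,0,-9],[-0.11,-0.088,0,-12],[-0.14,-0.112,0,-15],[-0.17,-0.136,0,-18],[-0.2,-0.16,0,-21],[-0.23,-0.184,0,-24],[-0.26,-0.208,0,-27],[-0.29,-0.232,0,-30],[-0.32,-0.256,0,-33],[-0.345,-0.276,0,-36]]]' --grip 0

```text
clock: 2.85
position: [0.4453, 0.2061, 0.2315]
tool_rot: [-3.141, 0.001, -2.864]
force: [2.0, 0.4, -0.1]
grip_width: -0.0003
finger_force: 0.0
```

>>> carry_out --rows '[[[-0.007,-0.025,-0.002,0],[-0.016,-0.06,-0.004,0],[-0.026,-0.095,-0.004,0],[-0.036,-0.13,-0.004,0],[-0.044,-0.162,-0.004,0],[-0.048,-0.177,-0.004,0],[-0.048,-0.177,-0.004,0]]]'

```text
clock: 3.43
position: [0.54, 0.0477, 0.2352]
tool_rot: [-3.14, 0.0, -2.87]
force: [-0.6, -0.4, 0.4]
grip_width: -0.0002
finger_force: 0.0
```

Run:
```python
from h import *
s=bot.observe(); print(s["position"],s["tool_rot"],s["force"])
ims=[]
for n in ["scene","wrist"]:
    f=bot.grab_frame(n); im=cv2.cvtColor(f["pixels"],cv2.COLOR_RGB2BGR)
    for l in ["lid_hinge","lid_edge","dial_axis","slot"]:
        r=bot.spot_point(f,l)
        if r: print(n,l,np.round(r[0]["position"]),round(r[0]["conf"],2))
    if n=="scene": im=cv2.resize(im[120:240,180:340],(512,384),interpolation=3)
    ims.append(im)
cv2.imwrite("pics/c.png",cv2.resize(np.hstack(ims),(800,300)))
```

```text
[0.53998807 0.04768889 0.23521624] [-3.14023919e+00  1.44297796e-04 -2.86999262e+00] [-0.63985533 -0.38213268  0.39808464]
scene lid_hinge [270. 168.] 0.64
scene lid_edge [265. 160.] 0.75
scene dial_axis [254. 207.] 0.64
scene slot [244. 214.] 0.68
wrist lid_hinge [324. 176.] 0.72
wrist lid_edge [231. 208.] 0.93
wrist dial_axis [103. 178.] 0.67
wrist slot [117. 140.] 0.89
```

View pics/c.png

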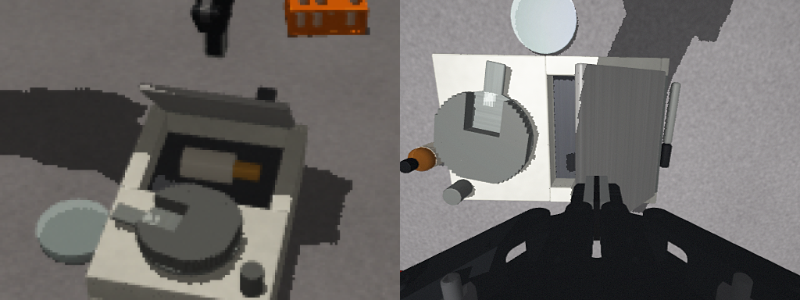

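Run:
```python
from h import *
f=bot.grab_frame("wrist"); g=bot.grab_frame("scene"); p=bot.observe()["position"]
print("tip scene px",proj(g,p),"wrist",proj(f,p), f["pose"].round(3))
for l,z in [("lid_hinge",.08),("dial_axis",.1155),("slot",.0975),("canister",.08)]:
    r=bot.spot_point(f,l); print(l,atz(f,r[0]["position"],z) if r else None)
# unit corners & tongue end from picture (px in half-composite coords *1.28)
for n,u,v,z in [("c -x-y",432,54,.08),("c +x-y",439,197,.08),("head left",434,139,.1155),("head right",533,143,.1155),("tongue end",497,61,.095),("lid top L",577,64,.17),("c -x+y",668,58,.08)]:
    print(n,atz(f,((u-400)*1.28,v*1.28),z))
```

```text
tip scene px [266.69532055 139.53268344] wrist [249.98625295 239.81858015] [[-0.273  0.927  0.256  0.474]
 [ 0.962  0.263  0.072  0.034]
 [-0.001  0.265 -0.964  0.379]
 [ 0.     0.     0.     1.   ]]
lid_hinge None
dial_axis [ 0.5721 -0.0736  0.1155]
slot [ 0.5373 -0.0757  0.0975]
canister [ 0.6588 -0.0993  0.08  ]
c -x-y [ 0.4971 -0.1595  0.08  ]
c +x-y [ 0.6809 -0.1322  0.08  ]
head left [ 0.585  -0.1255  0.1155]
head right [ 0.5589 -0.0167  0.1155]
tongue end [ 0.4835 -0.0789  0.095 ]
lid top L [0.4653 0.015  0.17  ]
c -x+y [0.4258 0.1079 0.08  ]
```

>>> carry_out --rows '[[[0,0,0.035,0],[0,0,0.06,0],[0,-0.004,0.075,0],[0,-0.008,0.088,0],[0,-0.012,0.1,0],[0,-0.016,0.11,0],[0,-0.019,0.12,0],[0,-0.022,0.13,0],[0,-0.024,0.137,0],[0,-0.025,0.142,0],[0,-0.025,0.146,0],[0,-0.025,0.147,0]]]'

```text
clock: 5.23
position: [0.5454, 0.0274, 0.088]
tool_rot: [-3.141, -0.0, -2.865]
force: [-3.2, -1.5, 10.0]
grip_width: 0.0003
finger_force: 5.0
```

Press a little further to seat it and note the force.

>>> carry_out --rows '[[[0,0,0.002,0],[0,0,0.003,0],[0,0,0.003,0]]]'

```text
clock: 5.48
position: [0.5456, 0.0274, 0.0874]
tool_rot: [-3.141, 0.001, -2.865]
force: [-14.6, -2.0, 41.8]
grip_width: 0.0001
finger_force: 21.1
```

>>> carry_out --rows '[[[0,0,-0.02,0],[0,0,-0.05,0],[0,0,-0.08,0],[0.007,-0.02,-0.095,0],[0.018,-0.05,-0.095,0],[0.028,-0.08,-0.095,0],[0.035,-0.097,-0.095,0],[0.035,-0.097,-0.095,0]]]'

```text
clock: 6.15
position: [0.5377, -0.0797, 0.1808]
tool_rot: [-3.14, 0.0, -2.87]
force: [-0.8, 0.0, -0.1]
grip_width: 0.0001
finger_force: 0.0
```

Run:
```python
from h import *
f=bot.grab_frame("wrist"); p=bot.observe()["position"]; print(p,proj(f,p))
g=bot.grab_frame("scene")
for F in (f,g):
  for l,z in [("dial_axis",.1155),("slot",.0975),("lid_edge",.088),("lid_hinge",.08),("canister",.08)]:
    r=bot.spot_point(F,l); print(l,(atz(F,r[0]["position"],z),round(r[0]["conf"],2)) if r else None)
im=cv2.resize(cv2.cvtColor(g["pixels"],cv2.COLOR_RGB2BGR)[120:240,180:340],(512,384),interpolation=3)
cv2.imwrite("pics/d.png",cv2.resize(np.hstack([im,cv2.cvtColor(f["pixels"],cv2.COLOR_RGB2BGR)]),(800,300)))
```

```text
[ 0.53805576 -0.07721084  0.18068185] [255.09851322 241.52397172]
dial_axis None
slot (array([ 0.5387, -0.0742,  0.0975]), 0.6)
lid_edge (array([ 0.5526, -0.0108,  0.088 ]), 0.72)
lid_hinge (array([0.5231, 0.127 , 0.08  ]), 0.58)
canister None
dial_axis (array([ 0.5692, -0.073 ,  0.1155]), 0.9)
slot (array([ 0.5493, -0.0784,  0.0975]), 0.7)
lid_edge (array([ 0.5511, -0.0154,  0.088 ]), 0.78)
lid_hinge (array([0.52  , 0.1207, 0.08  ]), 0.56)
canister (array([ 0.6531, -0.1008,  0.08  ]), 0.67)
```

View pics/d.png

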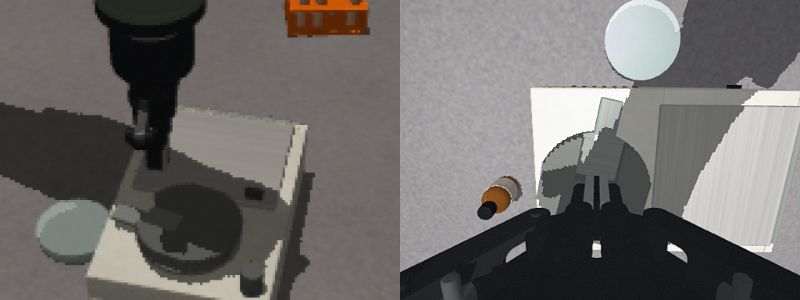

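>>> carry_out --rows '[[[0,0.001,0.03,0],[0,0.002,0.05,0],[0,0.002,0.062,0],[0,0.002,0.068,0],[0,0.002,0.073,0],[0,0.002,0.078,0],[0,0.002,0.078,0]]]'

```text
clock: 7.33
position: [0.5377, -0.0735, 0.102]
tool_rot: [3.142, -0.0, -2.865]
force: [0.7, -0.6, 0.9]
grip_width: 0.0005
finger_force: 0.0
```

>>> carry_out --rows '[[[-0.0025,0.004,0,0],[-0.0055,0.009,0,0],[-0.009,0.013,0,0],[-0.013,0.0165,0,0],[-0.018,0.0195,0,0],[-0.0235,0.0215,0,0],[-0.029,0.0225,0,0],[-0.032,0.0225,0,0],[-0.034,0.0225,0,0],[-0.036,0.0225,0,0],[-0.036,0.0225,0,0]]]'

```text
clock: 8.25
position: [0.5663, -0.0421, 0.1027]
tool_rot: [-3.141, -0.0, -2.865]
force: [-2.3, -2.5, -0.7]
grip_width: 0.0
finger_force: 1.5
```

>>> carry_out --rows '[[[-0.002,0,0,0],[-0.004,0,0,0],[-0.006,0,0,0],[-0.007,0,0,0],[-0.007,0,0,0]]]'

```text
clock: 8.67
position: [0.5719, -0.0406, 0.1026]
tool_rot: [-3.141, -0.002, -2.866]
force: [-8.1, -5.6, 3.9]
grip_width: 0.0002
finger_force: 4.9
```

>>> carry_out --rows '[[[-0.001,0,0,0],[-0.002,0,0,0],[-0.003,0,0,0],[-0.003,0,0,0]]]'

```text
clock: 9.0
position: [0.5722, -0.0405, 0.1023]
tool_rot: [3.141, -0.008, -2.866]
force: [-25.2, -9.0, 17.4]
grip_width: 0.0002
finger_force: 13.5
```

>>> carry_out --rows '[[[0.004,0,0,0],[0.007,0,0,0],[0.009,0,0,0],[0.009,0,-0.01,0],[0.009,0,-0.03,0],[0.009,0,-0.06,0],[0.009,0,-0.09,0],[-0.02,0,-0.12,0],[-0.06,0,-0.15,0],[-0.06,0,-0.15,0]]]'

```text
clock: 9.83
position: [0.6385, -0.0206, 0.258]
tool_rot: [-3.141, 0.008, -2.863]
force: [1.2, 0.7, 0.0]
grip_width: -0.0001
finger_force: 0.0
```

Run:
```python
from h import *
s=bot.observe(); print(s["clock"],s["position"],s["force"])
f=bot.grab_frame("wrist"); g=bot.grab_frame("scene")
for F in (f,g):
  for l,z in [("dial_axis",.1155),("slot",.0975),("lid_edge",.088),("canister",.08),("dish",0)]:
    r=bot.spot_point(F,l); print(l,(atz(F,r[0]["position"],z),round(r[0]["conf"],2)) if r else None)
im=cv2.resize(cv2.cvtColor(g["pixels"],cv2.COLOR_RGB2BGR)[120:240,180:340],(512,384),interpolation=3)
cv2.imwrite("pics/e.png",cv2.resize(np.hstack([im,cv2.cvtColor(f["pixels"],cv2.COLOR_RGB2BGR)]),(800,300)))
```

```text
9.8333 [ 0.63849906 -0.02063096  0.25798206] [1.19543202 0.67466197 0.04975762]
dial_axis (array([ 0.5721, -0.0725,  0.1155]), 0.84)
slot (array([ 0.5633, -0.0416,  0.0975]), 0.98)
lid_edge (array([ 0.5509, -0.0078,  0.088 ]), 0.84)
canister (array([ 0.6582, -0.1009,  0.08  ]), 0.59)
dish None
dial_axis (array([ 0.5672, -0.0653,  0.1155]), 0.77)
slot (array([ 0.5727, -0.0459,  0.0975]), 0.6)
lid_edge (array([ 0.5531, -0.0139,  0.088 ]), 0.89)
canister (array([ 0.6492, -0.0984,  0.08  ]), 0.43)
dish (array([ 0.4122, -0.0614,  0.    ]), 0.91)
```

View pics/e.png

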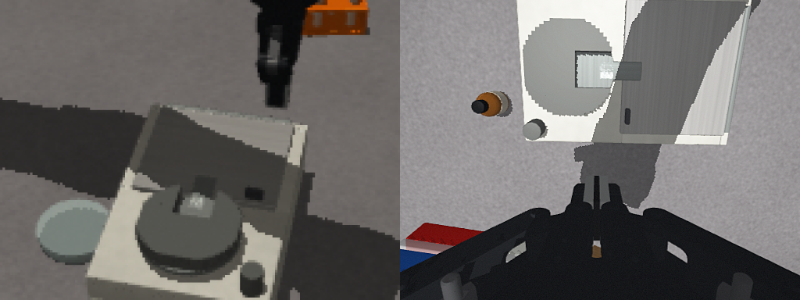

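Run:
```python
from h import *
f=bot.grab_frame("wrist")
im=cv2.cvtColor(f["pixels"],cv2.COLOR_RGB2BGR)[0:200,140:450]
cv2.imwrite("pics/f.png",cv2.resize(im,(775,500),interpolation=cv2.INTER_CUBIC))
```

```text
(no output)
```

View pics/f.png

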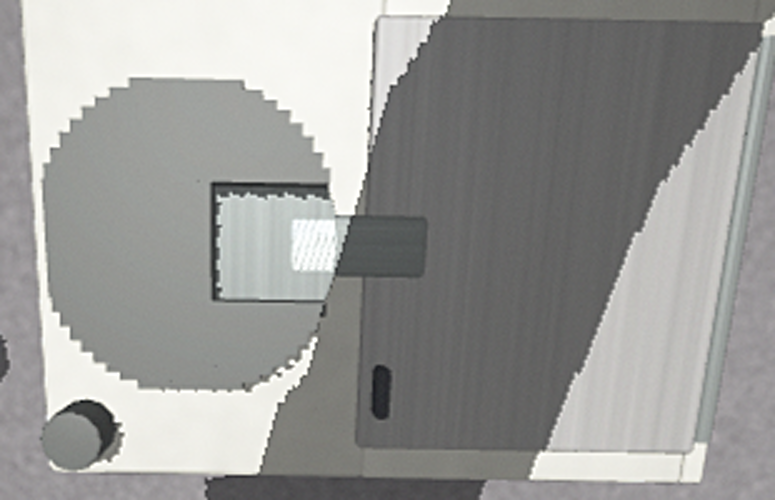

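```bash
python3 -c "
from workcell import bot
print(bot.job_done())"
```

```text
the job is handed in; nothing more can be done
None
```

The lid is shut flat on the deck and the dial is turned to its stop with the tongue over the lid's edge. The last camera view showed the slot within about 1° of fully locked. The arm stood clear of everything at hand-in, about 10 s into the 46 s allowed; the result was not reported back.

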